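# Hang a test coupon in the stirred beaker with cross-lock forceps

## Robot

A 7-joint arm with a two-finger parallel gripper is mounted at the origin on the work surface. World frame = base frame: x ahead of the robot, y to its left, z up, the work surface at z = 0. Lengths are in m, angles in rad, forces in N, time in s.
With the tool pointing down it reaches from about 0.4 to 0.85 m from the base axis. Payload 10.4 kg.
Tool frame: the origin (TCP) lies where the fingers leave the gripper's body, on its centre line; the fingertips stand 73 mm ahead of it and the grasp point (between the pads) lies 54 mm ahead of it; z points along the fingers, y is the line along which they close (so a half turn about z gives the same grasp; the last joint's range is limited). The gripper opens to 85 mm and grips with 20 to 120 N. Pads are 22 mm wide; open, the fingers measure 114 mm over their backs; the gripper's body (76 mm by 85 mm) begins 54 mm behind the grasp point. The pads swing forward as they close: fully open they stand 13 mm farther back than shut.
Start: joints at [-1.306, 0.332, -0.065, 1.46, 0.022, 1.35, -0.088], TCP at [0.177, 0.599, 0.304] pointing down, gripper open.
Joint ranges: [-2.6, 2.6], [-0.5, 2.12], [-1.47, 1.34], [0.16, 2.42], [-1.27, 4.41], [0.06, 2.06], [-2.6, 2.6]. Speed limits (rad/s): [2.22, 2.22, 2.79, 2.79, 3.14, 3.14, 3.14].

## Interface

Orientations are given as a unit quaternion [x, y, z, w].
In Python, from workcell import manip, camera gives the robot as it stands. The module is installed in compiled form; this text tells all that it offers.
- The arm moves only by the shell command python3 -m creep 'ROWS' [OPENING] [FORCE]. ROWS is JSON, a list of rows, each a list of 2 entries, a list of its own where there are three numbers: the shift along the tool's x, y, z in mm, then the turn about the tool's z in rad. In form: [[[tx, ty, tz], twist], ...]. A call has 1 to 5 rows; each row is the pose to reach, as a shift and turn from the pose commanded when the call began, along the tool's axes at that moment; what a row does not reach only later rows make up. A row lasts 1/12 s, in which the tool goes at most 41.7 mm and 7.16 degrees, less where a joint would pass 70% of its speed; a pose out of reach is approached as far as the arm can. A call with a gripper value outside its range is refused whole. OPENING is the opening, from 0 (shut) to 1 (fully open), set as the call begins (- or left out, the last holds). The fingers move at their own pace and stop on an object; FORCE is the grip in N (left out, the last holds). Time passes only in rows, so rows that repeat a pose let the fingers close. It gives the time, the measured TCP pose, the force, the opening and the grip force at its end, in the units of the state.
- manip.get_obs(): the state, without advancing time (a new reading comes with each control period).
- camera(name): name is "scene" or "top" or "wrist"; returns a dict with "pixels" (480x640x3 uint8, red, green, blue), "z_map" (480x640 float32, m along the optical axis (not along the pixel's ray), 0 where there is no reading), "fx", "fy", "cx", "cy" (pixels), "distortion" ([k1, k2, p1, p2, k3] as OpenCV has them; the pictures are not rectified), "extrinsics" (4x4, takes a point from world to camera coordinates). Camera axes: x right, y down, z forward; pixel columns grow to the right and rows downward; lengths in m; the calibration is good to about 2 mm. A picture is of the moment at which its call begins.
- manip.hand_in(): hands the job in; it is judged then, once.
The state is a dict: "clock": time; "joint_pos": joint angles; "joint_velocities": joint speeds; "tau": joint torques, N m; "position": TCP position; "ee_rot": TCP orientation; "ft_force": force on the tool from outside, world axes, zero at the start; "torque": the same for the moment, N m; "grip_width": opening from 0.0 (shut) to 1.0 (fully open); "grasp_force": force on a finger pad.
Only numpy, scipy, OpenCV 4.12 (cv2) and the standard library are available. Lean on these libraries where they do the work, as an engineer would, in place of code of your own. Each camera call takes 0.05 s, during which the arm holds its last target. There are 200 camera calls.

## Task

Use the self-closing forceps hanging in the white stand to move the metal coupon from its rack into the beaker on the stirrer: squeeze the forceps open, lower them straight over the coupon until both feet of the depth stop bear firmly but gently on its top edge (never more than about 12 N), and let go completely so that they grip it there. Then lift the forceps by their head and hang them, coupon and all, with the cross-bar lying level and centred across the beaker's rim. Set it down gently, do not touch the coupon with the gripper, and leave everything else where it is.

Things in the scene. Friction and masses are not known exactly. Their poses are not given: they have to be found in the camera images.
- forceps: Steel cross-lock (reverse-action) forceps, 0.23 kg, upright, jaws down. Origin: centre of the underside of the cross-bar; z up, x along the cross-bar, y the line along which the pads are squeezed and the jaws open. Cross-bar 130 (x) x 16 x 8 mm, at z 0 to 8. They can be carried and pressed down by the squeezed pads.
- forceps_pads (a point): Centre between the two squeeze pads (24 mm wide in x, 22 mm tall), 31 mm above the cross-bar's underside; forceps axes. Outer faces 48 mm apart at rest. Squeezing them together along y (8 N at first, 10 N at the end, then a hard stop with the pads 33 mm apart) opens the jaws by as much. Squeeze fully, with at least 15 N. Let go, the jaws close with about 8 N.
- forceps_head (a point): Centre of the rigid head, 26 (x) x 18 (y) x 22 (z) mm, 66 mm above the cross-bar's underside; forceps axes. Grip it along y to carry the forceps without opening them; the pads stand out sideways from 24 mm below this point.
- forceps_jaws (a point): Centre between the two jaws, 44 mm below the cross-bar's underside; forceps axes. Jaws 18 mm wide (x), 6 mm thick (y), 20 mm tall; faces 1 mm apart at rest, 16 mm wide open. Depth stop: two dark 5.6 mm rods at x = +-14 mm; their feet (foot_tip is midway between) end 24 to 44 mm below the bar's underside, set differently each time and not measured: feel for them. The setting holds.
- forceps_a (a joint): How far each jaw has moved from rest (m): 0 at rest (jaws 1 mm apart), 0.0075 wide open (16 mm apart); 0.0025 when gripping the coupon.
- stand: White fixed stand in which the forceps hang: base 124 (x) x 56 (y) x 12 mm, two uprights at x = +-44 mm, 14 mm thick in x and 34 mm in y, their tops 85 mm up with lips 8 mm higher either side (y) of the cross-bar. Origin: centre of its underside. The cross-bar's underside rests at z = 85 mm.
- coupon: The metal coupon, a plain flat plate 36 (x) x 6 (y) x 62 (z) mm, 90 g, standing upright in the rack. Origin: centre of its lower end.
- coupon_top (a point): Centre of the coupon's top edge, 62 mm above its lower end; same axes. Its x is along the 36 mm width, its y along the 6 mm thickness.
- rack: Grey fixed rack block 80 (x) x 56 (y) x 40 (z) mm; origin: centre of its underside. The coupon stands loosely (about 0.6 mm of play each side) in a slot along x; its lower end is 14 mm up, on a sprung seat of about 10 N/mm; it stands 36 mm proud of the rack.
- stirrer: White slim stirrer 112 x 112 x 18 mm, fixed, with a glass beaker fixed on its centre. Origin: centre of the underside.
- beaker_rim (a point): Centre of the beaker's mouth, at rim height, 136 mm above the bench. Beaker outside diameter 86, wall 3, inner floor 113 mm below the rim; the coupon's lower end hangs at most 106 mm below the cross-bar's underside.
- vial_a: Bystander: amber vial, diameter 22, 42 mm tall, between the task's places.
- vial_b: Bystander: clear vial, diameter 22, 42 mm tall, between the task's places.
- media_a: Bystander: bottle with pink medium, diameter 56, 95 mm tall.
- media_b: Bystander: bottle with pink medium, diameter 56, 95 mm tall.
- dish: Bystander: shallow glass dish, diameter 90, 16 mm tall.
- tip_tray: Bystander: open blue tray 100 x 70 x 30 mm.
- spatula: Bystander: broad steel spatula, 160 mm long, lying near the robot.
Not all that is in view belongs to the job. Leave any blue or turquoise look-alike of the forceps alone.

How it is judged:
On the way, in this order (a step that is already met when the one before it is completed fails the run):
1. with the forceps squeezed open, their depth stop bears on the coupon's top edge and presses it down in its rack with more than 3 N (contact force between coupon and rack above 3 N and value of joint forceps_a above 0.005 m and distance between foot_tip and coupon_top below 0.003 m), for 0.15 s.
2. the forceps, let go of, grip the coupon with the depth stop still within 3 mm of its top edge, the coupon still in the rack (value of joint forceps_a between 0.0015 and 0.0037 m and distance between foot_tip and coupon_top below 0.003 m and contact force between the fingers and forceps below 0.1 N and horizontal distance between coupon and rack below 0.006 m and z of coupon in the frame of rack below 0.02 m), for 0.2 s.
At the end, for the whole second after the job is handed in: The forceps grip the coupon (jaws 4 to 8 mm apart), depth stop within 5 mm of its top edge, and hang at rest with the cross-bar's underside on the beaker's rim (within 5 mm in height, 15 mm of the centre, tilted less than 0.12 rad), the coupon inside the beaker (value of joint forceps_a between 0.0015 and 0.0037 m and distance between foot_tip and coupon_top below 0.005 m and horizontal distance between forceps and beaker_rim below 0.015 m and z of forceps in the frame of beaker_rim between -0.004 and 0.005 m and angle between forceps's own z axis and vertical below 0.12 rad and horizontal distance between coupon and beaker_rim below 0.025 m and linear speed of forceps below 0.02 m/s and linear speed of coupon below 0.03 m/s); the robot touches nothing.
It fails at once if the coupon is pressed into its rack with more than 14 N (contact force between coupon and rack above 14 N).
It fails at once if the gripper touches the coupon (contact force between the fingers and coupon above 0.5 N).
It fails at once if the beaker is hit with more than 25 N (contact force between any of forceps, coupon and stirrer above 25 N).
It fails at once if a bystander is moved by more than 20 mm (distance of any of vial_a, vial_b, media_a, media_b, dish, tip_tray, spatula from where it was at the start of the episode above 0.02 m).
It also fails if it takes over 53 s, if anything falls off the work surface, if the arm or the gripper's body presses on something with over 40 N, if the wrist force passes 120 N, or if a joint passes its speed limit or range.

## Working session

There is one attempt and no reset: what is moved stays moved. The work goes in short steps, Python scripts to look and compute and a shell command to move; the robot and the scene stay as the last step left them, time stands still between calls to the robot, and variables do not carry over. Pictures are saved under pics/ and viewed, at most 11 in all, crops included, and the job is handed in when it is done.

```bash
mkdir -p pics; cat > h.py <<'E'
import numpy as np,cv2,pickle
from workcell import manip,camera
def snap(n,tag):
    c=camera(n); pickle.dump(c,open(f'pics/{tag}.pkl','wb')); cv2.imwrite(f'pics/{tag}.png',c['pixels'][:,:,::-1]); return c
def load(tag): return pickle.load(open(f'pics/{tag}.pkl','rb'))
def K(c): return np.array([[c['fx'],0,c['cx']],[0,c['fy'],c['cy']],[0,0,1.]])
def ray(c,uv):
    p=cv2.undistortPoints(np.array(uv,float).reshape(-1,1,2),K(c),np.array(c['distortion'],float)).reshape(-1,2)
    E=np.array(c['extrinsics']);R=E[:3,:3];o=-R.T@E[:3,3]
    return o,np.c_[p,np.ones(len(p))]@R
def onz(c,uv,z):
    o,d=ray(c,uv); return o+d*((z-o[2])/d[:,2])[:,None]
def depth(c,uv):
    o,d=ray(c,uv); u=np.array(uv,int).reshape(-1,2); return o+d*c['z_map'][u[:,1],u[:,0]][:,None]
def proj(c,P):
    E=np.array(c['extrinsics']); return cv2.projectPoints(np.array(P,float).reshape(-1,1,3),cv2.Rodrigues(E[:3,:3])[0],E[:3,3],K(c),np.array(c['distortion'],float))[0].reshape(-1,2)
E
python3 - <<'E'
from h import *
for n in('scene','top'): snap(n,n+'0')
print(manip.get_obs())
E
```

```text
{'clock': 0.1, 'joint_pos': array([-1.30559866,  0.33279167, -0.06472976,  1.46083838,  0.02161313,
        1.34987372, -0.08850608]), 'joint_velocities': array([-0.00088246, -0.00123842, -0.00025899, -0.00134229,  0.0005117 ,
       -0.00049662, -0.00075696]), 'tau': array([ 8.56118586e-04, -6.26740980e+01,  4.87954030e-02, -3.92436540e+01,
        1.63001823e-02,  6.87262407e-03,  2.87557327e-05]), 'position': array([0.17732017, 0.59907797, 0.30321518]), 'ee_rot': array([ 1.43381055e-01,  9.89667370e-01, -6.04615419e-04, -5.90091780e-05]), 'ft_force': array([-0.48473236,  0.30629815,  0.29384911]), 'torque': array([ 0.0466636 , -0.06195146, -0.011967  ]), 'grasp_force': 0.0, 'grip_width': 1.0002187341164714}
```

View pics/top0.png

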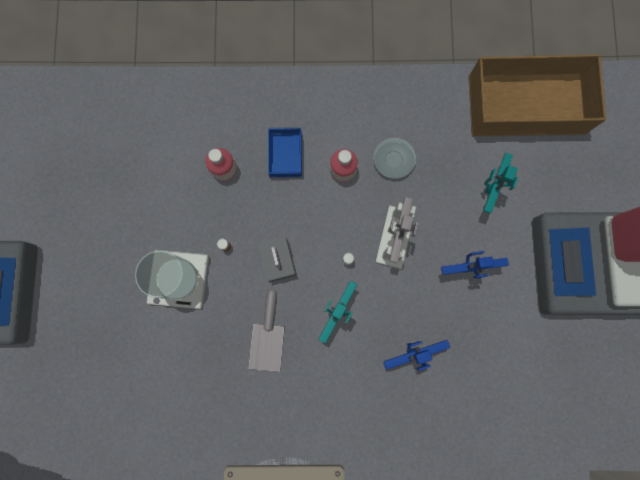

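View pics/scene0.png

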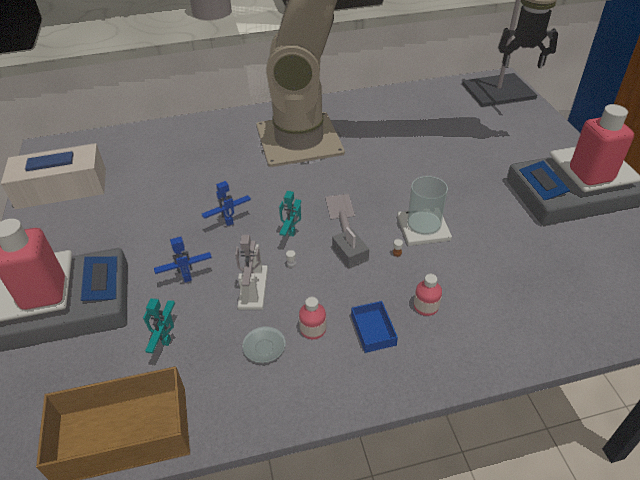

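Top view: the steel forceps are in the white stand at about (400,235), the coupon in its grey rack at (277,258) and the beaker on the stirrer at (177,279). The robot base is at the bottom. The scene view agrees.

```bash
python3 - <<'E'
from h import *
c=load('top0')
v,u=np.mgrid[0:480,0:640]; uv=np.c_[u.ravel(),v.ravel()]
P=depth(c,uv).reshape(480,640,3)
E=np.array(c['extrinsics']);print('cam',-E[:3,:3].T@E[:3,3])
def rect(name,roi,zlo,zhi):
    x0,y0,x1,y1=roi;Q=P[y0:y1,x0:x1].reshape(-1,3);Q=Q[(Q[:,2]>zlo)&(Q[:,2]<zhi)]
    if len(Q)<5: print(name,len(Q));return
    (cx,cy),s,a=cv2.minAreaRect((Q[:,:2]*1000).astype(np.float32))
    w=np.linalg.eigh(np.cov(Q[:,:2].T))[1][:,1]
    print(name,len(Q),'rect',round(cx,1),round(cy,1),np.round(s,1),round(a,1),'mean',Q.mean(0).round(4),'axis',np.degrees(np.arctan2(w[1],w[0])).round(1))
F=(370,185,430,280)
rect('standbase',F,.006,.02);rect('bar',F,.088,.1);rect('head',F,.15,.18);rect('pads',F,.112,.13)
R=(250,230,305,300)
rect('rack',R,.034,.046);rect('coupon',R,.06,.09)
S=(125,235,220,320)
rect('stir',S,.013,.022);rect('rim',S,.12,.15)
for n,(a,b) in dict(vialA=(223,245),vialB=(349,259),mA=(215,157),mB=(344,158)).items(): print(n,P[b,a].round(3))
E
```

```text
cam [ 0.39029997 -0.07660048  1.05711515]
standbase 730 rect 585.7 -235.5 [ 73.6 183. ] 68.3 mean [ 0.5511 -0.2185  0.0117] axis 173.2
bar 536 rect 560.6 -226.6 [ 43.8 129.5] 69.9 mean [ 0.5569 -0.2264  0.0925] axis 165.4
head 159 rect 560.4 -227.8 [17.8 26. ] 74.7 mean [ 0.5595 -0.2271  0.1607] axis 166.3
pads 113 rect 557.4 -227.0 [48.  29.3] 75.4 mean [ 0.5577 -0.2271  0.1221] axis 74.6
rack 1025 rect 512.2 16.2 [80.4 56. ] 14.1 mean [0.5116 0.0159 0.0396] axis -165.5
coupon 68 rect 512.2 16.1 [35.7  6.1] 14.5 mean [0.5118 0.0157 0.0741] axis -165.1
stir 1288 rect 474.1 219.0 [112.5 111.2] 84.2 mean [0.4673 0.2042 0.0181] axis 149.7
rim 478 rect 473.8 219.3 [83.6 86.6] 0.3 mean [0.474  0.2212 0.1317] axis 75.0
vialA [0.54  0.123 0.04 ]
vialB [ 0.509 -0.13   0.044]
mA [0.707 0.133 0.094]
mB [ 0.701 -0.121  0.099]
```

```bash
cat >> h.py <<'E'
def go(xyz,yaw=None):
    "shift (mm, tool axes) and twist to bring the TCP to xyz with tool x at yaw deg"
    from scipy.spatial.transform import Rotation as Ro
    o=manip.get_obs();R=Ro.from_quat(o['ee_rot']).as_matrix()
    y=np.degrees(np.arctan2(R[1,0],R[0,0])); d=R.T@(np.array(xyz)-o['position'])*1000
    tw=0 if yaw is None else -np.radians((yaw-y+180)%360-180)
    print('t',round(o['clock'],2),'pos',o['position'].round(4),'yaw',y.round(2),'tilt',np.degrees(np.arccos(-R[2,2])).round(2),'shift',d.round(1),'twist',round(tw,3),'F',o['ft_force'].round(1),'g',round(o['grip_width'],3),round(o['grasp_force'],1))
E
python3 -c "
from h import *
go([.5,.2,.304]);go([.56,-.2275,.304],165.2)"
```

```text
t 0.1 pos [0.1773 0.5991 0.3032] yaw 163.51 tilt 0.07 shift [-4.227e+02 -2.911e+02 -4.000e-01] twist 0 F [-0.5  0.3  0.3] g 1.0 0.0
t 0.1 pos [0.1773 0.5991 0.3032] yaw 163.51 tilt 0.07 shift [-6.015e+02 -6.840e+02  1.000e-01] twist -0.029 F [-0.5  0.3  0.3] g 1.0 0.0
```

```bash

python3 -m creep '[[[-28,-19,0],0],[[-56,-39,0],0],[[-85,-58,0],0],[[-113,-78,0],0],[[-141,-97,0],0]]' 1 20
python3 -m creep '[[[-28,-19,0],0],[[-56,-39,0],0],[[-85,-58,0],0],[[-113,-78,0],0],[[-141,-97,0],0]]' | tail -1
python3 -m creep '[[[-28,-19,0],0],[[-56,-39,0],0],[[-85,-58,0],0],[[-113,-78,0],0],[[-141,-97,0],0]]' | tail -1
python3 -m creep '[[[-12,-26,0],0],[[-24,-52,0],0],[[-36,-78,0],0],[[-48,-104,0],0],[[-60,-131,0],0]]' | tail -1
python3 -m creep '[[[-12,-26,0],0],[[-24,-52,0],0],[[-36,-78,0],0],[[-48,-104,0],0],[[-60,-131,0],0]]' | tail -1
python3 -m creep '[[[-12,-26,0],0],[[-24,-52,0],0],[[-36,-78,0],0],[[-48,-104,0],0],[[-60,-131,0],0]]' | tail -1
python3 -m creep '[[[0,0,0],-0.02],[[0,0,0],-0.02]]' | tail -1
python3 -c "
from h import *
go([.56,-.2275,.304],165.2);snap('wrist','w1')"
```

```text
clock: 0.52
position: [0.2858, 0.4646, 0.3036]
ee_rot: [0.143, 0.99, -0.0, -0.0]
ft_force: [0.3, 0.0, 0.2]
grip_width: 1.0
grasp_force: 0.0
grasp_force: 0.0
grasp_force: 0.0
grasp_force: 0.0
grasp_force: 0.0
grasp_force: 0.0
grasp_force: 0.0
t 2.77 pos [ 0.5608 -0.2297  0.3033] yaw 164.51 tilt 0.08 shift [ 1.4  1.9 -0.7] twist -0.012 F [ 0.   1.  -0.5] g 1.0 0.0
```

View pics/w1.png

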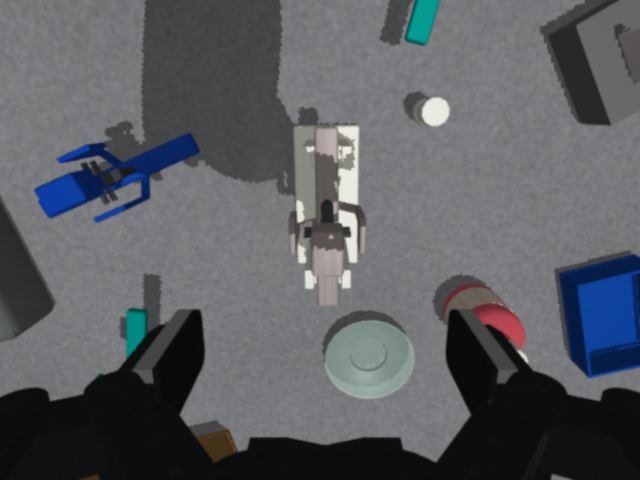

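Wrist view: the forceps are straight ahead of the gripper with the head at about (328,245), the pads at columns 295 and 362 and the bar vertical in the picture. They are well aligned.

```bash
python3 - <<'E'
from h import *
c=load('w1')
v,u=np.mgrid[110:310,280:375]; P=depth(c,np.c_[u.ravel(),v.ravel()])
for n,a,b in(('bar',.090,.097),('head',.155,.17),('pads',.118,.131)):
    Q=P[(P[:,2]>a)&(P[:,2]<b)]; r=cv2.minAreaRect((Q[:,:2]*1000).astype(np.float32)); print(n,len(Q),np.round(r[0],1),np.round(r[1],1),round(r[2],1),Q[:,2].mean().round(4))
go([.560,-.2275,.17],165.2)
E
```

```text
bar 3273 [ 561.4 -227.4] [ 43.5 129.1] 69.9 0.0926
head 1550 [ 561.  -228.5] [17.7 26.1] 74.3 0.1613
pads 666 [ 560.8 -228.5] [48. 24.] 75.4 0.1254
t 2.82 pos [ 0.5612 -0.228   0.3034] yaw 164.59 tilt 0.06 shift [1.200e+00 1.000e-01 1.334e+02] twist -0.011 F [0.2 0.3 1. ] g 1.003 0.0
```

```bash

python3 -m creep '[[[0,0.5,25],-0.01],[[0,0.5,50],-0.01],[[0,0.5,75],-0.01],[[0,0.5,100],-0.01],[[0,0.5,120],-0.01]]' 1 40|tail -1
python3 -m creep '[[[0,0,5],0],[[0,0,10],0],[[0,0,13],0],[[0,0,13],0]]'
python3 -c "
from h import *
go([.5609,-.2285,.17],165.1)"
```

```text
grasp_force: 0.0
clock: 3.57
position: [0.562, -0.2269, 0.1715]
ee_rot: [0.128, 0.992, 0.0, 0.0]
ft_force: [0.5, 0.4, 0.3]
grip_width: 1.001
grasp_force: 0.0
t 3.57 pos [ 0.562  -0.2269  0.1715] yaw 165.26 tilt 0.05 shift [ 0.7 -1.8  1.5] twist 0.003 F [0.5 0.4 0.3] g 1.001 0.0
```

Centre by −1.8 mm in y, then squeeze.

```bash

python3 -m creep '[[[0.5,-1.7,1],0],[[0.5,-1.7,1],0]]'|tail -1
python3 -m creep '[[[0,0,0],0],[[0,0,0],0],[[0,0,0],0],[[0,0,0],0],[[0,0,0],0]]' 0.3 40
python3 -m creep '[[[0,0,0],0],[[0,0,0],0],[[0,0,0],0],[[0,0,0],0],[[0,0,0],0]]' 0.1 40
python3 -c "
from h import *
go([.5609,-.2285,.17],165.1);snap('wrist','w2')"
```

```text
grasp_force: 0.0
clock: 4.15
position: [0.5612, -0.2289, 0.1714]
ee_rot: [0.129, 0.992, 0.0, 0.001]
ft_force: [-2.9, 2.7, 9.4]
grip_width: 0.366
grasp_force: 38.9
clock: 4.57
position: [0.5612, -0.2289, 0.1714]
ee_rot: [0.129, 0.992, 0.0, 0.001]
ft_force: [-3.7, 2.6, 12.5]
grip_width: 0.368
grasp_force: 39.8
t 4.57 pos [ 0.5612 -0.2289  0.1714] yaw 165.22 tilt 0.1 shift [0.4 0.3 1.4] twist 0.002 F [-3.7  2.6 12.5] g 0.368 39.8
```

View pics/w2.png

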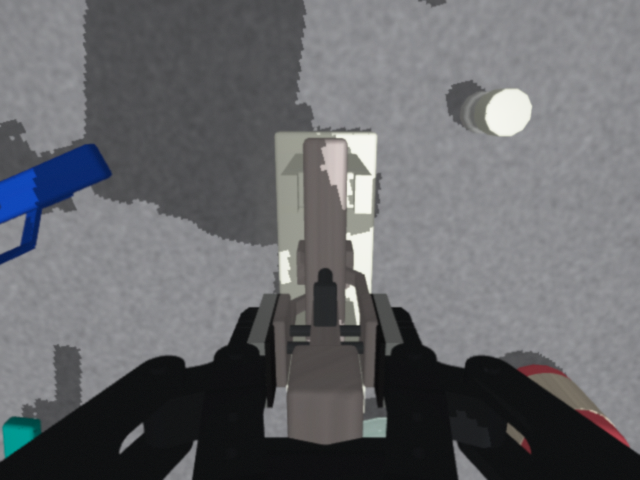

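The pads are squeezed fully and evenly, with both fingers on them beside the head at (325,370). Next I lift straight up.

```bash

python3 -m creep '[[[0,0,-4],0],[[0,0,-10],0],[[0,0,-20],0],[[0,0,-35],0],[[0,0,-50],0]]'|tail -1
python3 -m creep '[[[0,0,-20],0],[[0,0,-40],0],[[0,0,-50],0],[[0,0,-50],0]]'
python3 -c "
from h import *
go([.5122,.016,.272],194.5);snap('wrist','w3')
c=load('w3')
v,u=np.mgrid[110:460,240:410]; P=depth(c,np.c_[u.ravel(),v.ravel()])
z=manip.get_obs()['position'][2]
Q=P[(P[:,2]>.183)&(P[:,2]<.205)];h,e=np.histogram(Q[:,2],22);print(h,e[0],e[-1])
"
```

```text
grasp_force: 40.8
clock: 5.37
position: [0.5614, -0.2293, 0.2726]
ee_rot: [0.129, 0.992, -0.0, 0.002]
ft_force: [0.3, 0.0, -2.4]
grip_width: 0.368
grasp_force: 40.8
t 5.37 pos [ 0.5614 -0.2293  0.2726] yaw 165.22 tilt 0.23 shift [1.102e+02 2.246e+02 2.000e-01] twist -0.511 F [ 0.3  0.  -2.4] g 0.368 40.8
[  17   20   22   20   19   27   33   42  235 1543 3445 1365   95   30
   35   39   30   34   26   37   22   39] 0.18306328431435928 0.20499999560398696
```

```bash

python3 -m creep '[[[15,31,0],-0.05],[[31,64,0],-0.1],[[50,101,0],-0.15],[[65,135,0],-0.2],[[80,170,0],-0.25]]'|tail -1
python3 -c "
from h import *
go([.5122,.016,.272],194.5)"
```

```text
grasp_force: 40.8
t 5.83 pos [ 0.5253 -0.0422  0.2685] yaw 179.7 tilt 0.11 shift [13.4 58.2 -3.5] twist -0.258 F [ 0.2  0.1 -1.8] g 0.369 40.8
```

```bash

python3 -m creep '[[[3,14,0],-0.06],[[6,28,0],-0.12],[[9,42,0],-0.18],[[12,54,0],-0.24],[[12,57,0],-0.26]]'|tail -1
python3 -m creep '[[[0,0,0],0],[[0,0,0],0],[[0,0,0],0]]'|tail -1
python3 - <<'E'
from h import *
go([.5122,.016,.272],194.5)
for n in('wrist','top','scene'): snap(n,n+'4')
c=load('wrist4')
v,u=np.mgrid[0:480,0:640]; P=depth(c,np.c_[u.ravel(),v.ravel()])
P=P[np.hypot(P[:,0]-.512,P[:,1]-.016)<.09]
for n,a,b in(('bar',.180,.198),('rack',.036,.044),('coupon',.065,.09),('head',.252,.27)):
    Q=P[(P[:,2]>a)&(P[:,2]<b)]
    if len(Q)>4:
        r=cv2.minAreaRect((Q[:,:2]*1000).astype(np.float32)); print(n,len(Q),np.round(r[0],1),np.round(r[1],1),round(r[2],1),np.median(Q[:,2]).round(4))
E
```

```text
grasp_force: 40.8
grasp_force: 40.8
t 6.5 pos [0.5151 0.012  0.2695] yaw -165.71 tilt 0.04 shift [ 1.8  4.6 -2.5] twist -0.004 F [ 0.2  0.5 -2.3] g 0.368 40.8
bar 7060 [490.8   8.8] [81.6 29.2] 9.1 0.1906
rack 3024 [512.9  16. ] [80.  56.2] 14.3 0.0397
head 26546 [512.6  11.1] [ 31.1 115.3] 14.0 0.2593
```

View pics/wrist4.png

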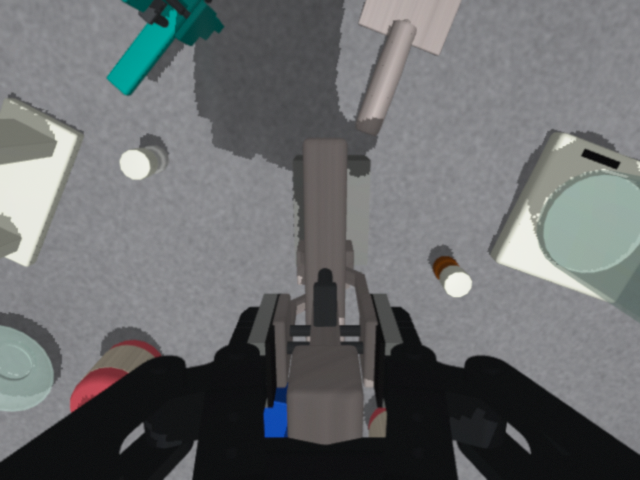

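View pics/scene4.png

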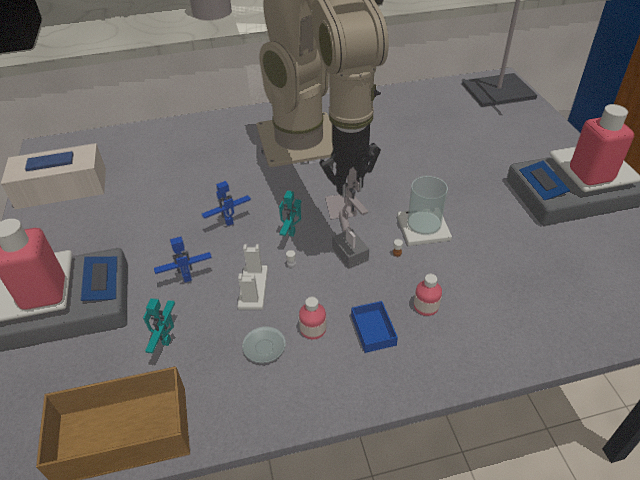

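The forceps are held upright and open above the rack, with the bar end at about (325,140) in the wrist view. Correct the offset and check where the bar sits relative to the TCP.

```bash

python3 -m creep '[[[1,3,0],0],[[2,4.5,0],-0.005],[[2,4.5,0],-0.005],[[2,4.5,0],-0.005]]'|tail -1
cat > bar.py <<'E'
from h import *
o=manip.get_obs();c=snap('wrist','wb')
t=np.radians(194.4);ax=np.array([np.cos(t),np.sin(t)]);ay=np.array([np.sin(t),-np.cos(t)])
v,u=np.mgrid[100:300,230:420]; P=depth(c,np.c_[u.ravel(),v.ravel()])
zb=o['position'][2]-.079
Q=P[abs(P[:,2]-zb)<.006]; d=(Q[:,:2]-[.5125,.016])*1000; a=d@ax;b=d@ay
k=a>35; k2=(a>35)&(a<60)
print('bar end x-65',(np.percentile(a,[97,99,99.8])-65).round(1),'edges y',np.percentile(b[k],[1,99]).round(1),'slope',np.polyfit(a[k2],b[k2],1)[0].round(3),'z',np.median(Q[k,2]).round(4), np.polyfit(a[k2],Q[k2,2]*1000,1)[0].round(3))
go([.5125,.016,.272],194.4)
E
python3 bar.py
```

```text
grasp_force: 40.8
bar end x-65 [-1.   0.   0.2] edges y [-7.1  8.5] slope -0.008 z 0.1911 0.0
t 7.03 pos [0.512  0.017  0.2699] yaw -165.26 tilt 0.01 shift [-0.2 -1.1 -2.1] twist 0.006 F [ 0.  -0.7 -2.5] g 0.366 40.8
```

```bash

python3 -m creep '[[[0,-0.7,12],0],[[0,-0.7,24],0],[[0,-0.7,36],0],[[0,-0.7,46],0],[[0,-0.7,50],0]]'|tail -1
python3 -m creep '[[[0,0,0],0],[[0,0,0],0]]'|tail -1
python3 bar.py
python3 -c "
from h import *
snap('scene','s5');cv2.imwrite('pics/s5c.png',cv2.resize(load('s5')['pixels'][150:280,280:460,::-1],None,fx=4,fy=4,interpolation=3))"
```

```text
grasp_force: 40.8
grasp_force: 40.8
bar end x-65 [-1.1 -0.2  0.1] edges y [-8.   7.5] slope -0.006 z 0.1413 0.003
t 7.67 pos [0.5125 0.0163 0.2205] yaw -165.27 tilt 0.05 shift [  0.1  -0.3 -51.5] twist 0.006 F [ 0.1  0.2 -2.8] g 0.364 40.8
```

View pics/s5c.png

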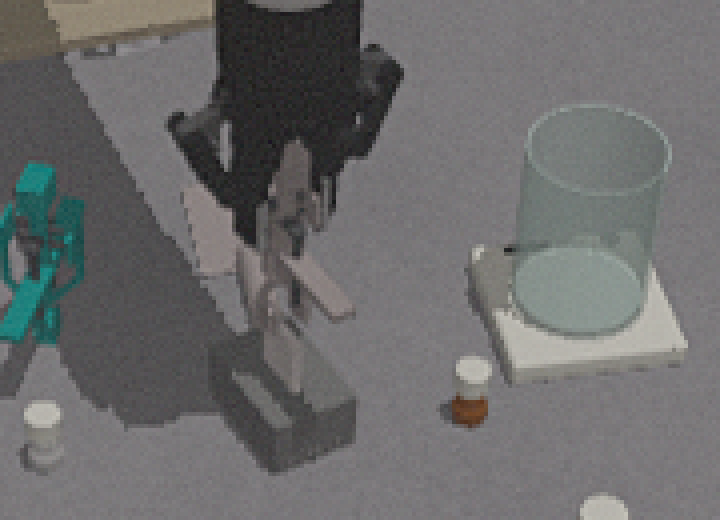

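The jaws are just above the coupon, straddling it, and the bar is centred on it. I'll feel downward in 0.5 mm steps with a force stop.

```bash
cat > ok.py <<'E'
import sys
from workcell import manip
o=manip.get_obs();f=o['ft_force'];print(round(o['position'][2],5),f.round(1))
sys.exit(f[2]>float(sys.argv[1]))
E
d(){ python3 ok.py -0.8; }
python3 -m creep '[[[0,0,3],0],[[0,0,6],0],[[0,0,9],0],[[0,0,11],0],[[0,0,11],0]]'|tail -1
d && python3 -m creep '[[[0,0,0.5],0],[[0,0,0.5],0]]' >/dev/null && d && python3 -m creep '[[[0,0,0.5],0],[[0,0,0.5],0]]' >/dev/null && d && python3 -m creep '[[[0,0,0.5],0],[[0,0,0.5],0]]' >/dev/null && d && python3 -m creep '[[[0,0,0.5],0],[[0,0,0.5],0]]' >/dev/null && d && python3 -m creep '[[[0,0,0.5],0],[[0,0,0.5],0]]' >/dev/null && d && python3 -m creep '[[[0,0,0.5],0],[[0,0,0.5],0]]' >/dev/null && d && python3 -m creep '[[[0,0,0.5],0],[[0,0,0.5],0]]' >/dev/null && d && python3 -m creep '[[[0,0,0.5],0],[[0,0,0.5],0]]' >/dev/null && d && python3 -m creep '[[[0,0,0.5],0],[[0,0,0.5],0]]' >/dev/null && d && python3 -m creep '[[[0,0,0.5],0],[[0,0,0.5],0]]' >/dev/null && d
```

```text
grasp_force: 40.8
0.20831 [ 0.8 -0.4 -2.2]False
```

```bash
sed -i 's/sys.exit(\(.*\))$/sys.exit(int(\1))/' ok.py
d(){ python3 ok.py -0.8; }
d && python3 -m creep '[[[0,0,0.5],0],[[0,0,0.5],0]]' >/dev/null && d && python3 -m creep '[[[0,0,0.5],0],[[0,0,0.5],0]]' >/dev/null && d && python3 -m creep '[[[0,0,0.5],0],[[0,0,0.5],0]]' >/dev/null && d && python3 -m creep '[[[0,0,0.5],0],[[0,0,0.5],0]]' >/dev/null && d && python3 -m creep '[[[0,0,0.5],0],[[0,0,0.5],0]]' >/dev/null && d && python3 -m creep '[[[0,0,0.5],0],[[0,0,0.5],0]]' >/dev/null && d && python3 -m creep '[[[0,0,0.5],0],[[0,0,0.5],0]]' >/dev/null && d && python3 -m creep '[[[0,0,0.5],0],[[0,0,0.5],0]]' >/dev/null && d && python3 -m creep '[[[0,0,0.5],0],[[0,0,0.5],0]]' >/dev/null && d && python3 -m creep '[[[0,0,0.5],0],[[0,0,0.5],0]]' >/dev/null && d
```

```text
0.20831 [ 0.8 -0.4 -2.2]
0.20837 [-0.1  0.3 -2.3]
0.20792 [ 0.1 -0.  -2.3]
0.20735 [ 0.6  0.3 -2.3]
0.20679 [ 0.4 -1.3 -2.1]
0.2063 [ 0.4  0.5 -2.1]
0.2058 [-0.1  0.4 -2.3]
0.20528 [-0.5  0.5 -1.4]
0.2048 [-0.7 -0.8 -2.1]
0.20432 [-0.4  0.  -1.8]
0.2038 [-0.4  0.4 -2.7]
```

```bash

d(){ python3 ok.py -0.6; }
d && python3 -m creep '[[[0,0,0.5],0],[[0,0,0.5],0]]' >/dev/null && d && python3 -m creep '[[[0,0,0.5],0],[[0,0,0.5],0]]' >/dev/null && d && python3 -m creep '[[[0,0,0.5],0],[[0,0,0.5],0]]' >/dev/null && d && python3 -m creep '[[[0,0,0.5],0],[[0,0,0.5],0]]' >/dev/null && d && python3 -m creep '[[[0,0,0.5],0],[[0,0,0.5],0]]' >/dev/null && d && python3 -m creep '[[[0,0,0.5],0],[[0,0,0.5],0]]' >/dev/null && d && python3 -m creep '[[[0,0,0.5],0],[[0,0,0.5],0]]' >/dev/null && d && python3 -m creep '[[[0,0,0.5],0],[[0,0,0.5],0]]' >/dev/null && d && python3 -m creep '[[[0,0,0.5],0],[[0,0,0.5],0]]' >/dev/null && d && python3 -m creep '[[[0,0,0.5],0],[[0,0,0.5],0]]' >/dev/null && d && python3 -m creep '[[[0,0,0.5],0],[[0,0,0.5],0]]' >/dev/null && d && python3 -m creep '[[[0,0,0.5],0],[[0,0,0.5],0]]' >/dev/null && d && python3 -m creep '[[[0,0,0.5],0],[[0,0,0.5],0]]' >/dev/null && d && python3 -m creep '[[[0,0,0.5],0],[[0,0,0.5],0]]' >/dev/null && d && python3 -m creep '[[[0,0,0.5],0],[[0,0,0.5],0]]' >/dev/null && d && python3 -m creep '[[[0,0,0.5],0],[[0,0,0.5],0]]' >/dev/null && d
```

```text
0.2038 [-0.4  0.4 -2.7]
0.20331 [ 0.5 -0.3 -2.7]
0.20283 [-0.5 -0.5 -1.9]
0.2023 [-0.6 -0.5 -3.1]
0.20181 [-0.2  0.2 -2.5]
0.20129 [-0.8  1.1 -1.5]
0.20081 [ 0.4 -0.9 -1.9]
0.20031 [ 0.2 -0.8 -3. ]
0.19979 [ 0.1 -1.2 -2.2]
0.1993 [ 0.5 -0.2 -1.8]
0.1988 [-0.8 -0.1 -3.2]
0.19831 [-0.3 -0.4 -2.5]
0.1978 [-0.1  0.2 -2.8]
0.19731 [-0.   0.3 -2. ]
0.19678 [-0.2 -0.6 -2.5]
0.19632 [ 0.2 -0.1 -2.1]
0.1958 [ 0.1 -0.5 -2.5]
```

```bash

d(){ python3 ok.py -0.6; }
d && python3 -m creep '[[[0,0,0.5],0],[[0,0,0.5],0]]' >/dev/null && d && python3 -m creep '[[[0,0,0.5],0],[[0,0,0.5],0]]' >/dev/null && d && python3 -m creep '[[[0,0,0.5],0],[[0,0,0.5],0]]' >/dev/null && d && python3 -m creep '[[[0,0,0.5],0],[[0,0,0.5],0]]' >/dev/null && d && python3 -m creep '[[[0,0,0.5],0],[[0,0,0.5],0]]' >/dev/null && d && python3 -m creep '[[[0,0,0.5],0],[[0,0,0.5],0]]' >/dev/null && d && python3 -m creep '[[[0,0,0.5],0],[[0,0,0.5],0]]' >/dev/null && d && python3 -m creep '[[[0,0,0.5],0],[[0,0,0.5],0]]' >/dev/null && d && python3 -m creep '[[[0,0,0.5],0],[[0,0,0.5],0]]' >/dev/null && d && python3 -m creep '[[[0,0,0.5],0],[[0,0,0.5],0]]' >/dev/null && d && python3 -m creep '[[[0,0,0.5],0],[[0,0,0.5],0]]' >/dev/null && d && python3 -m creep '[[[0,0,0.5],0],[[0,0,0.5],0]]' >/dev/null && d && python3 -m creep '[[[0,0,0.5],0],[[0,0,0.5],0]]' >/dev/null && d && python3 -m creep '[[[0,0,0.5],0],[[0,0,0.5],0]]' >/dev/null && d && python3 -m creep '[[[0,0,0.5],0],[[0,0,0.5],0]]' >/dev/null && d && python3 -m creep '[[[0,0,0.5],0],[[0,0,0.5],0]]' >/dev/null && d; python3 -c "
from h import *
go([.5125,.016,.19],194.4)"
```

```text
0.1958 [ 0.1 -0.5 -2.5]
0.19532 [ 0.1  0.4 -2.2]
0.1948 [-0.4 -0.3 -2.5]
0.19431 [-0.1 -0.1 -2.2]
0.19378 [-0.1  0.5 -2.7]
0.19329 [-0.9 -0.8 -2. ]
0.19278 [ 0.5 -0.3 -3.3]
0.19231 [ 0.6  0.4 -2.6]
0.19181 [ 0.   0.7 -3. ]
0.1913 [-0.4 -0.3 -2. ]
0.19084 [ 0.2  0.  -1.3]
0.19054 [-0.3 -0.3  0.9]
t 14.3 pos [0.5123 0.0163 0.1905] yaw -165.26 tilt 0.02 shift [-0.1 -0.4  0.5] twist 0.006 F [-0.3 -0.3  0.9] g 0.366 41.4
```

Contact at TCP z 0.1906. A little more press and hold.

```bash

python3 -m creep '[[[0,0,0.3],0],[[0,0,0.3],0]]'>/dev/null; python3 ok.py 0
python3 -m creep '[[[0,0,0],0],[[0,0,0],0],[[0,0,0],0]]'>/dev/null; python3 ok.py 0
```

```text
0.19034 [-0.9 -0.9  1.8]
0.19026 [-1.  -1.1  2.5]
```

```bash

python3 -m creep '[[[0,0,0.2],0],[[0,0,0.2],0],[[0,0,0.2],0]]'>/dev/null; python3 ok.py 0
python3 -m creep '[[[0,0,0],0],[[0,0,0],0]]' 0.45 20 | tail -2; python3 ok.py 0
python3 -m creep '[[[0,0,0],0],[[0,0,0],0],[[0,0,0],0]]' 0.8 20 | tail -2; python3 ok.py 0
python3 -m creep '[[[0,0,0],0],[[0,0,0],0],[[0,0,0],0]]' 1 20 | tail -2; python3 ok.py 0
python3 -c "
from h import *
c=snap('wrist','w6');go([.5125,.016,.223],194.4)
v,u=np.mgrid[100:470,200:440]; P=depth(c,np.c_[u.ravel(),v.ravel()])
P=P[np.hypot(P[:,0]-.5125,P[:,1]-.016)<.075]
for n,a,b in(('bar',.105,.116),('head',.172,.186),('pads',.138,.150)):
    Q=P[(P[:,2]>a)&(P[:,2]<b)]
    r=cv2.minAreaRect((Q[:,:2]*1000).astype(np.float32)); print(n,len(Q),np.round(r[0],1),np.round(r[1],1),round(r[2],1),np.median(Q[:,2]).round(4))
"
```

```text
0.19007 [-0.   0.2  3.1]
grip_width: 0.453
grasp_force: 8.7
0.18956 [ 0.7  0.3 -0. ]
grip_width: 0.805
grasp_force: 0.0
0.18981 [-0.3 -1.1 -0. ]
grip_width: 0.997
grasp_force: 0.0
0.18989 [-0.8 -0.3  0.1]
t 15.68 pos [0.5122 0.0163 0.1899] yaw -165.27 tilt 0.01 shift [ -0.2  -0.4 -33.1] twist 0.006 F [0.  0.2 0.2] g 0.996 0.0
bar 7011 [488.1  14.6] [81.9 38.7] 4.3 0.112
head 5210 [505.7  14.2] [15.5 18. ] 14.2 0.1806
pads 3118 [514.3   6.1] [24.7 63.6] 14.3 0.145
```

View pics/w6.png

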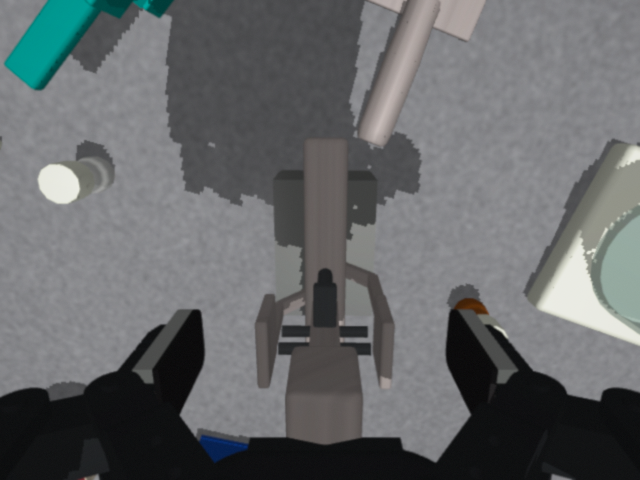

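The forceps stand released and upright on the coupon, pads at columns 258–392 and head at (325,400). I'll move up to the head, grip it and lift.

```bash

python3 -m creep '[[[0,-0.3,-10],0],[[0,-0.3,-22],0],[[0,-0.3,-32],0],[[0,-0.3,-35],0],[[0,-0.3,-35],0]]'>/dev/null; python3 ok.py 0
python3 -m creep '[[[0,0,0],0],[[0,0,0],0],[[0,0,0],0],[[0,0,0],0],[[0,0,0],0]]' 0.3 30|tail -2; python3 ok.py 0
python3 -m creep '[[[0,0,0],0],[[0,0,0],0],[[0,0,0],0],[[0,0,0],0]]' 0.1 40|tail -2; python3 ok.py 0
```

```text
0.22618 [-0.  -0.2  0.4]
grip_width: 0.309
grasp_force: 0.0
0.22455 [-0.4 -1.1 -0.4]
grip_width: 0.203
grasp_force: 41.7
0.22484 [-0.8 -0.  -0.9]
```

```bash

python3 -m creep '[[[0,0,-4],0],[[0,0,-12],0],[[0,0,-22],0],[[0,0,-35],0],[[0,0,-50],0]]'|tail -2; python3 ok.py 0
python3 -m creep '[[[0,0,-20],0],[[0,0,-40],0],[[0,0,-60],0],[[0,0,-80],0],[[0,0,-97],0]]'|tail -2
python3 -m creep '[[[0,0,0],0],[[0,0,0],0]]'|tail -2; python3 ok.py 0
python3 -c "
from h import *
c=snap('scene','s7');cv2.imwrite('pics/s7c.png',cv2.resize(c['pixels'][110:270,280:480,::-1],None,fx=3.5,fy=3.5,interpolation=3));go([.474,.2193,.371])"
```

```text
grip_width: 0.203
grasp_force: 41.1
0.27584 [-0.1  0.3 -3.7]
grip_width: 0.204
grasp_force: 41.2
grip_width: 0.205
grasp_force: 41.2
0.37265 [-0.9  0.4 -4. ]
t 17.9 pos [0.512  0.0159 0.3715] yaw -165.26 tilt 0.02 shift [-14.9 206.3   0.5] twist 0 F [-1.   0.3 -3.9] g 0.204 41.2
```

View pics/s7c.png

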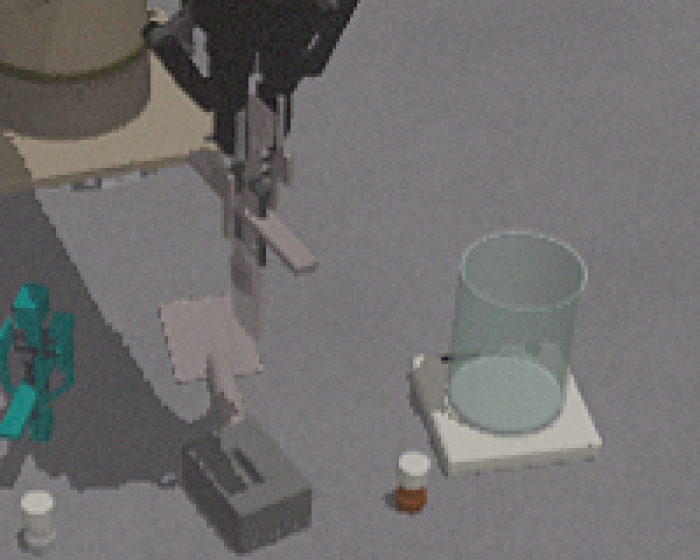

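The coupon is out of the rack, held by the jaws. Next I move over the beaker.

```bash

python3 -m creep '[[[-2,22,0],0],[[-4,48,0],0],[[-6,76,0],0],[[-8,104,0],0],[[-9,125,0],0]]'|tail -1
python3 -m creep '[[[-2,25,0],0],[[-4,48,0],0],[[-5,65,0],0],[[-6,77,0],0],[[-6,81,0],0]]'|tail -1
python3 -m creep '[[[0,0,0],0],[[0,0,0],0],[[0,0,0],0]]'|tail -1
python3 - <<'E'
from h import *
go([.474,.2193,.257])
o=manip.get_obs();c=snap('wrist','w8')
v,u=np.mgrid[0:480,0:640]; P=depth(c,np.c_[u.ravel(),v.ravel()])
Q=P[(abs(P[:,2]-(o['position'][2]-.113))<.004)&(np.hypot(P[:,0]-o['position'][0],P[:,1]-o['position'][1])<.07)]
t=np.radians(194.7);ax=np.array([np.cos(t),np.sin(t)]);ay=np.array([np.sin(t),-np.cos(t)])
d=(Q[:,:2]-o['position'][:2])*1000;a=d@ax;b=d@ay;k=a>35
print('barend-65',np.percentile(a,99).round(1)-65,'y',np.percentile(b[k],[1,99]).round(1),'z',np.median(Q[k,2]),'slope',np.polyfit(a[k],Q[k,2]*1000,1)[0])
W=P[abs(P[:,2]-.0180)<.004];W=W[(np.hypot(W[:,0]-.474,W[:,1]-.219)<.085)]
print('stir',len(W),cv2.minAreaRect((W[:,:2]*1000).astype(np.float32)))
E
```

```text
grasp_force: 41.2
grasp_force: 41.2
grasp_force: 41.2
t 18.98 pos [0.4749 0.2176 0.3718] yaw -165.38 tilt 0.03 shift [  0.4   1.9 114.8] twist 0 F [ 0.2 -0.1 -3.5] g 0.201 41.2
barend-65 -0.5999999999999943 y [-7.8  7.8] z 0.25900481629743 slope -0.00403308319429119
stir 3254 ((474.6026306152344, 220.08636474609375), (111.3521499633789, 111.5392074584961), 84.3668441772461)
```

View pics/w8.png

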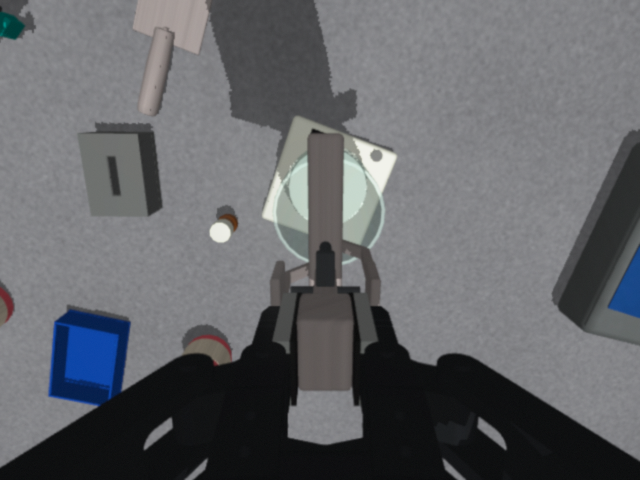

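Level and nearly centred over the beaker, with its rim at (330,205). Correct 2 mm and lower.

```bash

python3 -m creep '[[[0,2,0],0],[[0,2,5],0],[[0,2,20],0],[[0,2,35],0],[[0,2,50],0]]'|tail -1
python3 -m creep '[[[0,0,15],0],[[0,0,30],0],[[0,0,45],0],[[0,0,56],0],[[0,0,60],0]]'|tail -1
python3 -m creep '[[[0,0,0],0],[[0,0,0],0]]'|tail -1; python3 -c "
from h import *
go([.474,.2193,.257])"
d(){ python3 ok.py -2.2; }
d && python3 -m creep '[[[0,0,0.7],0],[[0,0,0.7],0]]' >/dev/null && d && python3 -m creep '[[[0,0,0.7],0],[[0,0,0.7],0]]' >/dev/null && d && python3 -m creep '[[[0,0,0.7],0],[[0,0,0.7],0]]' >/dev/null && d && python3 -m creep '[[[0,0,0.7],0],[[0,0,0.7],0]]' >/dev/null && d && python3 -m creep '[[[0,0,0.7],0],[[0,0,0.7],0]]' >/dev/null && d && python3 -m creep '[[[0,0,0.7],0],[[0,0,0.7],0]]' >/dev/null && d && python3 -m creep '[[[0,0,0.7],0],[[0,0,0.7],0]]' >/dev/null && d && python3 -m creep '[[[0,0,0.7],0],[[0,0,0.7],0]]' >/dev/null && d && python3 -m creep '[[[0,0,0.7],0],[[0,0,0.7],0]]' >/dev/null && d
```

```text
grasp_force: 41.3
grasp_force: 41.1
grasp_force: 41.1
t 20.03 pos [0.4741 0.2211 0.2624] yaw -165.27 tilt 0.03 shift [ 0.5 -1.7  5.4] twist 0 F [ 0.6  0.4 -3.2] g 0.201 41.1
0.26238 [ 0.6  0.4 -3.2]
0.26195 [-0.4 -0.1 -3. ]
0.26078 [-0.8  0.4 -3.9]
0.25979 [ 0.3  0.1 -2.7]
0.259 [ 0.2  0.5 -3.1]
0.25828 [ 0.1  0.3 -3.1]
0.25758 [ 0.2 -0.7 -3.3]
0.25686 [-0.7 -0.1 -2.7]
0.25654 [-1.3 -0.1 -1.4]
```

```bash

python3 -m creep '[[[0,0,0.3],0],[[0,0,0.3],0]]' >/dev/null; python3 ok.py 0
python3 -m creep '[[[0,0,0],0],[[0,0,0],0],[[0,0,0],0]]' 0.4 20|tail -1; python3 ok.py 0
python3 -m creep '[[[0,0,0],0],[[0,0,0],0],[[0,0,0],0],[[0,0,0],0]]' 1|tail -1; python3 ok.py 0
python3 -m creep '[[[0,0,-8],0],[[0,0,-22],0],[[0,0,-45],0],[[0,0,-70],0],[[0,0,-90],0]]'|tail -1
python3 -m creep '[[[0,0,-5],0],[[0,0,-5],0],[[0,0,-5],0],[[0,0,-5],0]]'|tail -1; python3 ok.py 0
python3 - <<'E'
from h import *
c=snap('wrist','w9'); s=snap('scene','s9')['pixels'][110:270,350:510]
im=np.hstack([cv2.resize(c['pixels'],(440,330)),cv2.resize(s,(330,330))]);cv2.imwrite('pics/fin.png',im[:,:,::-1])
v,u=np.mgrid[0:480,0:640]; P=depth(c,np.c_[u.ravel(),v.ravel()]);P=P[np.hypot(P[:,0]-.474,P[:,1]-.219)<.075]
for n,a,b in(('bar',.1405,.149),('head',.206,.22)):
    Q=P[(P[:,2]>a)&(P[:,2]<b)]; r=cv2.minAreaRect((Q[:,:2]*1000).astype(np.float32)); print(n,len(Q),r,np.median(Q[:,2]))
E
```

```text
0.25646 [-2.9 -0.8  3.5]
grasp_force: 0.0
0.25606 [0.1 0.  0.5]
grasp_force: 0.0
0.256 [ 0.2  0.6 -1.3]
grasp_force: 0.0
grasp_force: 0.0
0.34988 [-0.7 -0.   0. ]
bar 2676 ((473.3216552734375, 222.0699920654297), (128.62576293945312, 37.050071716308594), 5.911414623260498) 0.14362892164080987
head 1583 ((473.3077087402344, 220.99868774414062), (25.78333282470703, 17.690914154052734), 14.592286109924316) 0.21249902143245117
```

View pics/fin.png

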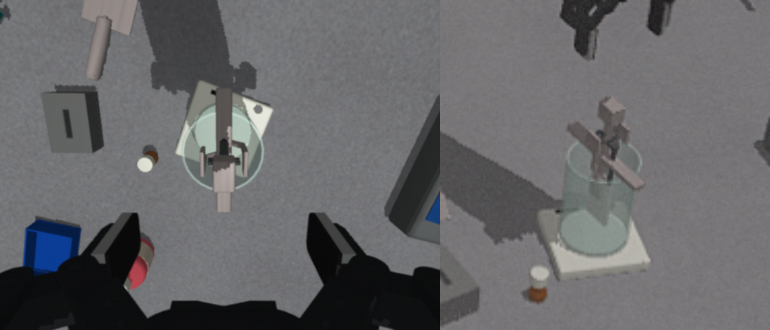

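The final view shows the forceps hanging level and centred on the rim (head at 0.4733, 0.221), with the coupon inside the beaker and the gripper clear.

```bash
python3 -c "
from workcell import manip
print(manip.hand_in())"
```

```text
the job is handed in; nothing more can be done
None
```

I handed the job in at about 22 s: the forceps gripped the coupon in its rack and now hang level and centred on the beaker's rim, with the coupon inside, the gripper clear and no verdict given.

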